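Stack the finial bin

ROBOT

A 7-joint arm with a two-finger parallel gripper is mounted at the origin on the work surface. World frame = base frame: x ahead of the robot, y to its left, z up, the work surface at z = 0. Lengths are in m, angles in rad, forces in N, time in s.
With the tool pointing down it reaches from about 0.425 to 1.025 m from the base axis. Payload 9.4 kg.
Tool frame: the origin (TCP) lies on the centre line of the jaws, within the pads' length; the fingertips stand 25 mm ahead of it and the grasp point (between the pads) lies 6 mm ahead of it; z points along the fingers, y is the line along which they close (so a half turn about z gives the same grasp; the last joint's range is limited). The gripper opens to 85 mm and grips with 20 to 120 N. Pads are 22 mm wide; open, the fingers measure 114 mm over their backs; the gripper's body (76 mm by 85 mm) begins 54 mm behind the grasp point. The pads swing forward as they close: fully open they stand 13 mm farther back than shut.
Start: joints at [-1.198, 0.599, -0.003, 1.599, 0.002, 0.943, -0.08], TCP at [0.315, 0.653, 0.256] pointing down, gripper open.
Joint ranges: [-2.57, 2.57], [-0.35, 1.97], [-1.29, 1.29], [0.11, 2.56], [-1.05, 4.19], [0.11, 1.86], [-2.63, 2.63]. Speed limits (rad/s): [2.22, 2.22, 3.01, 3.01, 3.14, 3.14, 3.14].

INTERFACE

Orientations are given as a unit quaternion [x, y, z, w].
In Python, from bench import robot gives the robot as it stands. The module is installed in compiled form; this text tells all that it offers. Calls block until the motion is done:
- robot.move_pose(position, orientation): joint-space move of the TCP to a pose.
- robot.move_l(position, ori=None, v=0.15, max_force=None): straight line of the TCP; ori=None keeps the orientation; v is the mean speed in m/s. With max_force (N) it stops when the force on the tool has changed by that much, and returns True; else False.
- robot.move_joints(angles): joint-space move.
- robot.grip(opening, grasp_force=None): finger opening in m; grasp_force is the grip in N (None keeps the last); returns when the fingers have stopped.
- robot.dwell(seconds).
- robot.inverse_kinematics(position, orientation): joint angles nearest the present ones, or None.
- robot.state(): the state.
- robot.get_image(name): name is "side" or "top" or "wrist"; returns a dict with "img" (384x512x3 uint8, red, green, blue), "mtx" (3x3 intrinsics, pixels), "world_to_cam" (4x4, takes a point from world to camera coordinates). Camera axes: x right, y down, z forward; pixel columns grow to the right and rows downward; lengths in m; the calibration is good to about 2 mm. A picture is of the moment at which its call begins. There is no depth.
A pose or a line that the arm cannot do raises robot.IKError and nothing moves.
- robot.hand_in(): hands the job in; it is judged then, once.
Trained networks look in a picture, given as the dict that the camera call returned (one of the last four; its "shot" number tells which), for a name from the list of things; names that differ only in an ending like _2 or _b are one class to them, and where a whole thing is asked for, a point or a joint stands for the part that bears it (a point fixed in the world has none). Each returns a list of dicts, best first, with "confidence" (0 to 1); they miss things now and then, are a little off and sometimes report something else, mostly with a low value. They report only what shows in the picture. A call takes as long as a camera call. They do not tell look-alikes from the thing itself.
- robot.boxes_of(query, picture): "centre" ([column, row] in pixels, amid what is visible of it).
- robot.trace(query, picture): "region" (384x512 bool, what is visible of it) and "centre" ([column, row] in pixels, amid what is visible of it).
The state is a dict: "t": time; "q": joint angles; "dq": joint speeds; "joint_efforts": joint torques, N m; "eef_pos": TCP position; "orientation": TCP orientation; "force": force on the tool from outside, world axes, zero at the start; "ft_torque": the same for the moment, N m; "opening": finger opening in m; "finger_force": force on a finger pad.
Only numpy, scipy, OpenCV 4.12 (cv2) and the standard library are available. Lean on these libraries where they do the work, as an engineer would, in place of code of your own. Each camera call takes 0.05 s, during which the arm holds its last target. There are 200 camera calls.

TASK

Stack the short empty bin on top of the bin that holds the turned finials, turned half a turn so that the two open ends point opposite ways and the upper bin stands level on the lower one's ledges instead of nesting down onto the finials. Leave the lower bin and the long empty bin where they stand.

Things in the scene. Friction and masses are not known exactly. Their poses are not given: they have to be found in the camera images.
- empty_bin: Short empty grey plastic bin, loose, 160 long (x), 66 wide (y), 64 high, about 0.16 kg. Origin: centre of underside, z up. Its -x end is open (only a lip up to z 41), its +x end closed. Side walls above z 32 are upright: grip across the 66 width from above. Below z 32 it is 140 by 30, with ribs 24 long at x +54 and -22 on both sides, 50 wide over the ribs, down to the underside.
- full_bin: Bin holding three pale turned finials 44 tall, loose, 0.4 kg. Same sizes and frame as empty_bin: origin centre of underside, open end -x; both start with it roughly towards the robot. Inside its walls 4 ledges, 24 long, at x -54 and +22, y 18 to 30 and -18 to -30, tops at z 60. empty_bin's ribs rest on them when it is turned half a turn, its origin 60 above this one; side play 5 each way.
- empty_bin_mouth (a point): Point at the middle of empty_bin's open end, at rim height: 80 along -x from its origin and 64 up.
- long_bin: A bystander: another empty grey bin of the same make but 210 long, 66 wide, 64 high. Origin: centre of its underside. Leave it alone.
Things that resemble listed ones, but are neither listed nor needed, are in the scene too. What is shaped like the empty_bin but blue is not meant.

How it is judged:
At the end, for the whole second after the job is handed in: The empty bin rests free and still on the finial bin's ledges: underside 56-64 mm above the other's, within 14 mm lengthwise and 12 mm sideways, parallel within 10 degrees, open ends opposite, both level within 4.5 degrees; finial bin and long bin within 30 mm of their starts (z of empty_bin in the frame of full_bin between 0.056 and 0.064 m and x of empty_bin in the frame of full_bin between -0.014 and 0.014 m and y of empty_bin in the frame of full_bin between -0.012 and 0.012 m and x of empty_bin_mouth in the frame of full_bin above 0.05 m and angle between the x axis of empty_bin and the x axis of full_bin, either way round below 0.18 rad and angle between each of empty_bin, full_bin's own z axis and vertical below 0.08 rad and distance of each of full_bin, long_bin from where it was at the start of the episode below 0.03 m and linear speed of empty_bin below 0.02 m/s); the robot touches nothing.
It fails at once if the long bin is lifted or knocked over (height (world z) of long_bin above 0.03 m or angle between long_bin's own z axis and vertical above 0.4 rad).
It fails at once if the finial bin is lifted or knocked over (height (world z) of full_bin above 0.03 m or angle between full_bin's own z axis and vertical above 0.4 rad).
It also fails if it takes over 40 s, if anything falls off the work surface, if the arm or the gripper's body presses on something with over 40 N, if the wrist force passes 120 N, or if a joint passes its speed limit or range.

## Working session

There is one attempt and no reset: what is moved stays moved. The work goes in short steps, each a Python script; the robot and the scene stay as the last script left them, time stands still between calls to the robot, and variables do not carry over. Pictures are saved under pics/ and viewed, at most 10 in all, crops included, and the job is handed in when it is done.

```bash
mkdir -p pics; python3 - <<'E'
from bench import robot
import cv2,numpy as np
ims=[]
for n in ["top","side"]:
    p=robot.get_image(n); ims.append(p["img"])
    print(n,p["mtx"].round(1).tolist(),p["world_to_cam"].round(3).tolist())
    for q in ["empty_bin","full_bin","long_bin"]:
        print(q,[(np.round(d["centre"]).tolist(),round(d["confidence"],2)) for d in robot.boxes_of(q,p)])
    cv2.imwrite(f"pics/{n}0.png",cv2.resize(p["img"][:,:,::-1],(800,600),interpolation=cv2.INTER_CUBIC))
E
```

```text
top [[387.6, 0.0, 258.7], [0.0, 387.6, 189.1], [0.0, 0.0, 1.0]] [[0.005, -1.0, 0.011, -0.091], [-0.992, -0.007, -0.123, 0.454], [0.123, -0.01, -0.992, 1.104], [0.0, 0.0, 0.0, 1.0]]
empty_bin [([161.0, 237.0], 0.88), ([395.0, 163.0], 0.85), ([339.0, 180.0], 0.73), ([240.0, 164.0], 0.16)]
full_bin [([126.0, 164.0], 0.68)]
long_bin [([242.0, 162.0], 0.55)]
side [[385.7, 0.0, 253.4], [0.0, 385.7, 188.6], [0.0, 0.0, 1.0]] [[0.78, -0.626, 0.003, -0.414], [-0.429, -0.538, -0.726, 0.206], [0.456, 0.565, -0.688, 0.88], [0.0, 0.0, 0.0, 1.0]]
empty_bin [([316.0, 251.0], 0.65), ([396.0, 287.0], 0.55), ([191.0, 128.0], 0.47)]
full_bin [([191.0, 124.0], 0.98)]
long_bin [([255.0, 178.0], 0.94)]
```

View pics/top0.png

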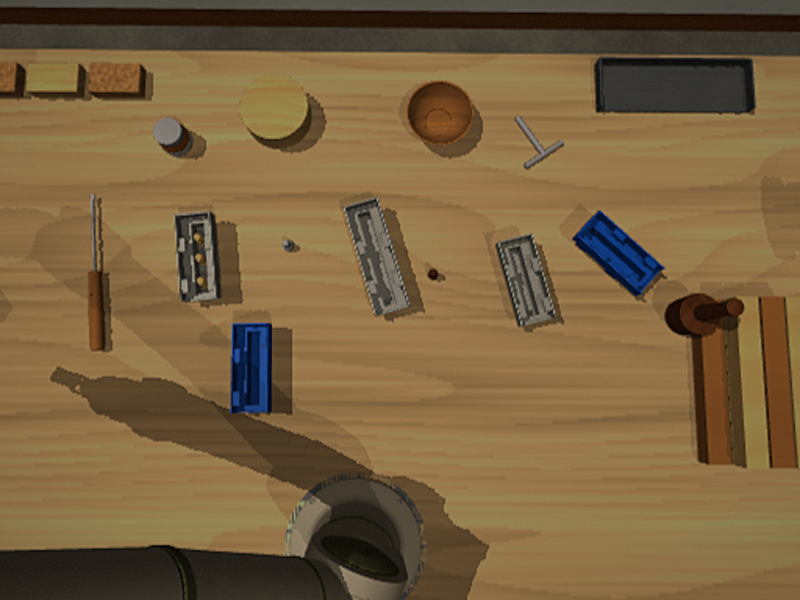

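View pics/side0.png

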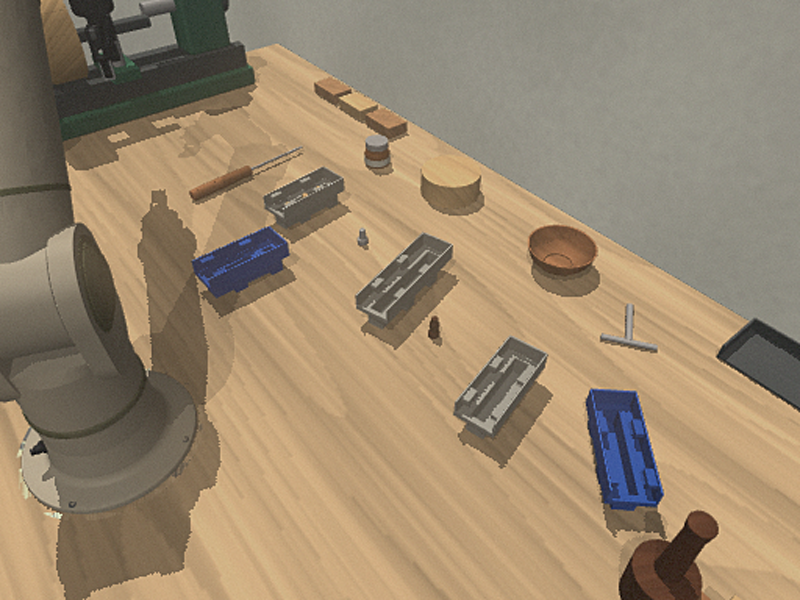

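The first top view (in 800x600 pixels) shows the finial bin at (198,256), the long grey bin at (377,257), a short grey bin at (527,281), and two blue look-alikes at (251,368) and (618,254). The short grey bin at (527,281), original (339,180), is the one meant: it is grey and shorter than the long bin. I'll confirm with a crop and fit the rims.

```bash
cat > h.py <<'E'
from bench import robot
import cv2,numpy as np
def toplane(px,p,z):
    px=np.atleast_2d(np.asarray(px,float)); R=p["world_to_cam"][:3,:3]; t=p["world_to_cam"][:3,3]
    c=-R.T@t
    d=np.c_[px,np.ones(len(px))]@np.linalg.inv(p["mtx"]).T@R
    return c+d*((z-c[2])/d[:,2])[:,None]
def proj(P,p):
    c=np.atleast_2d(P)@p["world_to_cam"][:3,:3].T+p["world_to_cam"][:3,3]
    u=c@p["mtx"].T; return u[:,:2]/u[:,2:]
def rim(q,p,near=None,z=.064):
    """best trace -> (centre xy, long, short, yaw of long axis within +-90deg)"""
    ds=robot.trace(q,p)
    if near is not None: ds=[d for d in ds if np.hypot(*(np.array(d["centre"])-near))<40]
    out=[]
    for d in ds[:4]:
        r,c=np.nonzero(d["region"])
        w=toplane(np.c_[c,r],p,z)[:,:2].astype(np.float32)
        (x,y),(a,b),_=m=cv2.minAreaRect(w*1000)
        B=cv2.boxPoints(m); e=max(B[1]-B[0],B[2]-B[1],key=np.linalg.norm)
        e=e if e[0]>0 else -e
        out.append((round(d["confidence"],2),np.round([x,y,max(a,b),min(a,b)],1).tolist(),round(float(np.degrees(np.arctan2(e[1],e[0]))),1)))
    return out
def down(a):  # tool z down, tool y axis along world direction a+90deg
    from scipy.spatial.transform import Rotation as R
    return (R.from_euler('z',a)*R.from_quat([1,0,0,0])).as_quat()
E
python3 - <<'E'
from h import *
p=robot.get_image("top")
for q,n in [("empty_bin",(338,180)),("full_bin",(126,164)),("long_bin",(242,162))]: print(q,rim(q,p,n))
i=p["img"][:,:,::-1]
cv2.imwrite("pics/crop1.png",np.hstack([cv2.resize(i[140:220,300:380],(390,390),interpolation=2),cv2.resize(i[125:205,86:166],(390,390),interpolation=2)]))
s=robot.state();print(s["orientation"],s["opening"],s["t"])
E
```

```text
empty_bin [(0.64, [480.3, -304.9, 162.1, 74.3], 14.6)]
full_bin [(0.72, [519.2, 291.7, 165.9, 77.9], 6.5)]
long_bin [(0.68, [521.1, -35.5, 216.1, 69.6], 17.5)]
[2.22974561e-01 9.74824263e-01 4.16529028e-06 4.80292356e-05] 0.08521281612193735 0.6
```

View pics/crop1.png

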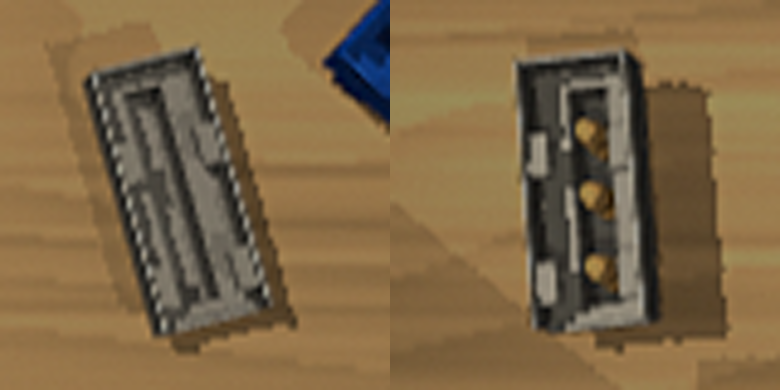

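The crop confirms it: on the left a short grey bin, empty, open end at the bottom (towards the robot). On the right is the finial bin with three finials and ledges. Next I check joint feasibility for the half turn and look from close by at both bins.

```bash
python3 - <<'E'
from h import *
r=np.radians
for k in (0,180):
    print(k,[ (None if q is None else np.round(q,2).tolist()) for q in (robot.inverse_kinematics([.48,-.303,.06],down(r(14.6+k))), robot.inverse_kinematics([.519,.29,.115],down(r(6+k+180))),robot.inverse_kinematics([.519,.29,.32],down(r(6+k+180))))])
# look at full bin first (near start), then empty bin
def look(x,y,z,a,name,q):
    robot.move_pose([x,y,z],down(r(a)))
    robot.dwell(.2)
    p=robot.get_image("wrist"); print(name,rim(q,p), robot.state()["t"])
    cv2.imwrite(f"pics/{name}.png",p["img"][:,:,::-1]); np.savez(name,**{k:p[k] for k in("img","mtx","world_to_cam")})
    return p
a=next(k for k in(6,186) if robot.inverse_kinematics([.519,.29,.32],down(r(k))) is not None)
print(a)
look(.46,.29,.34,a,"wf","full_bin")
E
```

```text
0 [[0.31, 0.72, 0.23, 2.11, -0.44, 0.36, -0.42], [-0.51, 0.63, -0.14, 2.01, 0.17, 0.51, 0.9], [-0.52, 0.38, -0.12, 1.83, 0.06, 0.94, 1.01]]
180 [[0.74, 0.73, -0.41, 2.08, 0.65, 0.46, 1.65], [-0.94, 0.69, 0.52, 2.04, -0.63, 0.57, -1.45], [-1.11, 0.45, 0.74, 1.87, -0.37, 0.97, -1.67]]
6
wf [(0.67, [522.8, 295.5, 158.8, 67.8], 6.5)] 2.4
```

View pics/wf.png

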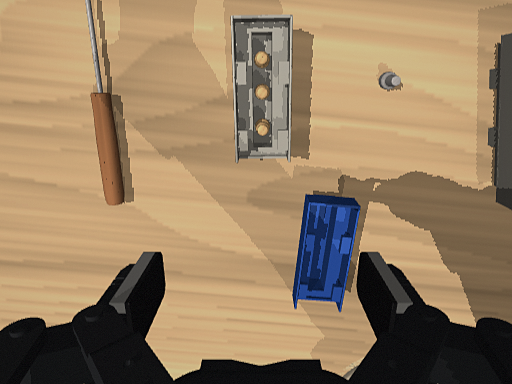

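The wrist view shows the finial bin at (262,88), open end at the bottom. The fit is 159x68, which matches the given size. Now the same for the empty bin, then grasp.

```bash
python3 - <<'E'
from h import *
r=np.radians
robot.move_pose([.43,-.31,.32],down(r(14.6)))
robot.dwell(.2)
p=robot.get_image("wrist"); print(rim("empty_bin",p), robot.state()["t"],robot.state()["q"].round(2) if hasattr(robot.state()["q"],'round') else robot.state()["q"])
im=p["img"][:,:,::-1].copy()
for k in [(.480,-.303,.064)]:
    u=proj(k,p)[0]; cv2.circle(im,tuple(int(v) for v in u),3,(0,0,255),-1)
cv2.imwrite("pics/we.png",im)
E
```

```text
[(0.89, [531.7, -478.0, 162.5, 77.0], 46.9), (0.68, [482.7, -309.3, 159.3, 67.8], 14.7)] 4.85 [-0.26  0.52  1.19  2.01 -0.57  1.01 -0.11]
```

View pics/we.png

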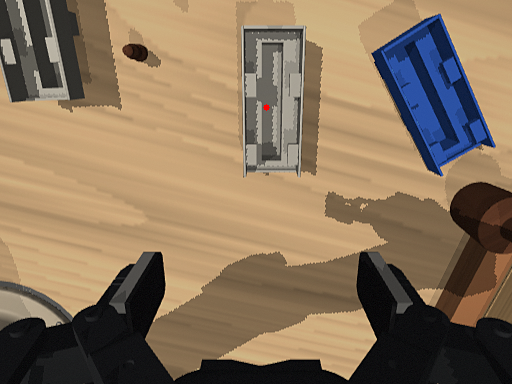

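The red estimate sits within the grey bin at (272,100). The fit for that bin is 159x68 at (0.483,-0.309), yaw 14.7°. The higher-confidence hit, at yaw 47°, is the blue look-alike, so I'm ignoring it. Joint 3 is near its limit here, so I'll move to a neutral arm posture first, then grasp.

```bash
python3 - <<'E'
from h import *
a=np.radians(14.7); P=np.array([.4827,-.3093])
robot.move_joints([0.4,0.47,0.1,1.93,-0.33,0.8,-0.42])
robot.move_pose([*P,.2],down(a)); s=robot.state(); print(np.round(s["q"],2),s["t"])
print(robot.move_l([*P,.054],v=.12,max_force=12)); s=robot.state(); print(s["eef_pos"],np.round(s["force"],1))
robot.grip(.03,30); s=robot.state(); print(s["opening"],s["finger_force"],s["t"])
robot.move_l([*P,.25],v=.15); s=robot.state(); print(s["opening"],np.round(s["force"],1),np.round(s["q"],2),s["t"])
p=robot.get_image("wrist"); cv2.imwrite("pics/lift.png",p["img"][:,:,::-1])
F=[.5228,.2955]
q=robot.inverse_kinematics([*F,.3],down(np.radians(186.5))); print(np.round(q,2))
E
```

```text
[ 0.29  0.5   0.26  2.02 -0.2   0.65 -0.63] 6.3
False
[ 0.48304695 -0.30949357  0.05465604] [ 1.2  0.6 -0.1]
0.06522001063634983 33.49922597408295 7.9833
0.06562297825734634 [-0.7 -0.3 -1.1] [ 0.27  0.44  0.29  1.97 -0.18  0.76 -0.66] 9.4417
[-0.24  0.45 -0.53  1.82  0.28  0.94  0.8 ]
```

View pics/lift.png

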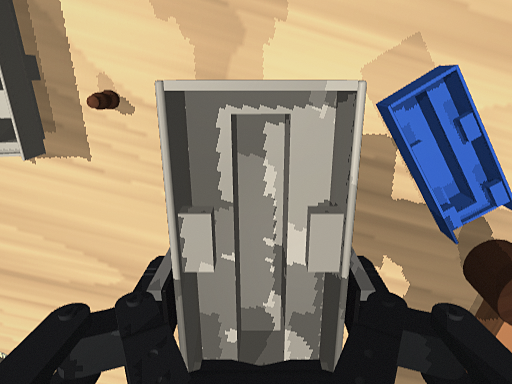

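The bin is held, with its closed-end rim at row 83, spanning columns 157–365. I'll measure its lengthwise offset in the hand, then carry it over.

```bash
python3 - <<'E'
from h import *
p=robot.get_image("wrist"); s=robot.state(); e=np.array(s["eef_pos"]); zr=e[2]+.064-.0547
W=toplane([[157,81],[365,81],[162,88],[360,88]],p,zr)-e
a=np.radians(14.7); R=np.array([[np.cos(a),np.sin(a)],[-np.sin(a),np.cos(a)]])
print("tool-frame x,y mm of rim corners",(W[:,:2]@R.T*1000).round(1).tolist())
F=np.array([.5228,.2955])
robot.move_l([*e[:2],.3])
robot.move_pose([*F,.3],down(np.radians(186.5)))
s=robot.state(); print(s["eef_pos"],np.round(s["q"],2),s["opening"],s["t"])
p=robot.get_image("top"); print(rim("full_bin",p),rim("empty_bin",p,z=.31))
cv2.imwrite("pics/hov.png",cv2.resize(p["img"][100:260,60:260,::-1],(800,640))[:600])
E
```

```text
tool-frame x,y mm of rim corners [[79.3, 31.5], [79.4, -31.8], [77.3, 30.1], [77.4, -30.4]]
[0.5233458  0.29441418 0.29976944] [-0.26  0.44 -0.5   1.82  0.26  0.94  0.81] 0.06511693193404938 12.1917
[(0.82, [519.6, 291.9, 164.7, 77.7], 6.3)] [(0.78, [530.5, 257.6, 163.3, 58.3], 27.7), (0.73, [336.6, 126.7, 85.3, 54.1], 1.9), (0.61, [481.3, -386.4, 123.6, 61.6], 47.3)]
```

View pics/hov.png

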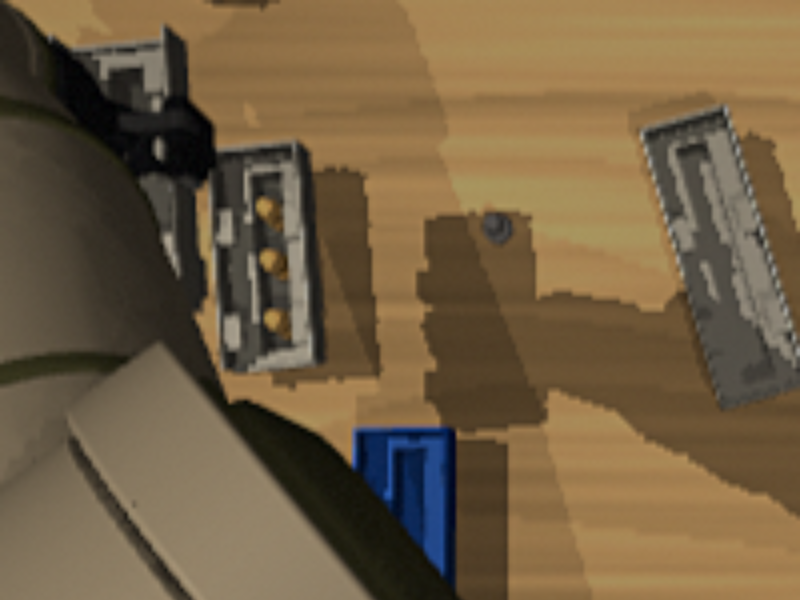

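Offset in the hand is about 0 (rim 79 mm ahead, expected 80), and the hover view shows the held bin above the finial bin at (265,260). Lowering with force guard; contact is expected at TCP z≈0.1147.

```bash
python3 - <<'E'
from h import *
F=np.array([.5228,.2955]); o=down(np.radians(186.5))
robot.move_l([*F,.135],o,v=.12); robot.dwell(.2); s=robot.state(); print(s["eef_pos"],np.round(s["force"],1))
c=robot.move_l([*F,.112],o,v=.02,max_force=6); s=robot.state(); print(c,s["eef_pos"],np.round(s["force"],1),s["t"])
p=robot.get_image("side"); cv2.imwrite("pics/place.png",cv2.resize(p["img"][80:200,120:270,::-1],(750,600),interpolation=2))
E
```

```text
[0.52302273 0.29554612 0.13550709] [ 0.1 -0.4 -1. ]
True [0.52275126 0.29549388 0.11474965] [-0.8 -0.8  6.7] 15.0
```

View pics/place.png

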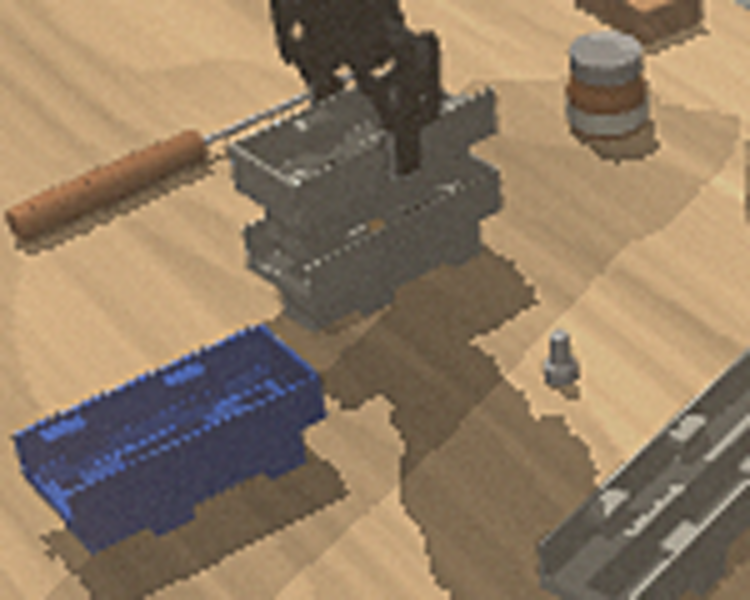

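Contact came at 0.1147, exactly as expected, and the side view shows the upper bin aligned and seated on the lower one. Releasing, retreating, and checking.

```bash
python3 - <<'E'
from h import *
F=np.array([.5228,.2955]); o=down(np.radians(186.5))
robot.grip(.085); robot.move_l([*F,.30],o,v=.15)
robot.move_l([.46,.2955,.36],o); robot.dwell(.3)
s=robot.state(); print(s["eef_pos"],s["t"])
w=robot.get_image("wrist"); print("wrist",rim("empty_bin",w,z=.124))
p=robot.get_image("side"); a=cv2.resize(p["img"][80:200,120:270,::-1],(400,320),interpolation=2); b=cv2.resize(w["img"][:,:,::-1],(427,320))[:,:400]
cv2.imwrite("pics/end.png",np.hstack([a,b]))
t=robot.get_image("top"); print("long",rim("long_bin",t,(242,162)))
E
```

```text
[0.46027295 0.295332   0.3593303 ] 17.8
wrist [(0.78, [357.8, 205.9, 79.4, 61.7], 1.6), (0.72, [518.6, 295.2, 161.9, 67.1], 6.9)]
long [(0.79, [522.9, -34.7, 214.8, 67.8], 17.4)]
```

View pics/end.png

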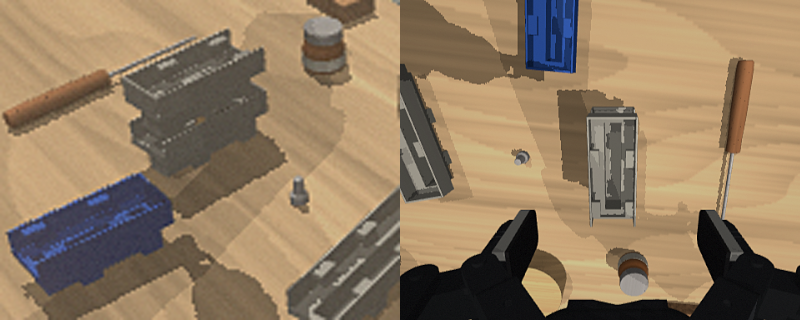

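The upper bin stands level on the lower one (side view at (195,90)). Its centre is within 5 mm of target, its open end faces away from the robot, and the gripper is clear.

```bash
python3 -c "
from bench import robot
print(robot.hand_in())"
```

```text
the job is handed in; nothing more can be done
None
```

I stacked the short grey bin on the finial bin, turned half a turn and standing level on its ledges; it measured within 5 mm of target, the other bins stayed put, and I handed the job in (no verdict was returned).

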